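Put the chrome sockets back in their colour-coded tray

ROBOT

A 6-joint arm with a two-finger parallel gripper is mounted at the origin on the work surface. World frame = base frame: x ahead of the robot, y to its left, z up, the work surface at z = 0. Lengths are in m, angles in rad, forces in N, time in s.
With the tool pointing down it reaches from about 0.425 to 1.125 m from the base axis. Payload 14.9 kg.
Tool frame: the origin (TCP) lies at the very end of the fingers, on their centre line; the grasp point (between the pads) lies 19 mm behind it; z points along the fingers, y is the line along which they close (so a half turn about z gives the same grasp; the last joint's range is limited). The gripper opens to 91 mm and grips with 3 to 60 N. Pads are 32 mm wide; open, the fingers measure 118 mm over their backs; the gripper's body (76 mm by 178 mm) begins 60 mm behind the grasp point.
Start: joints at [1.284, 0.379, 1.734, -0, 1.028, -0.033], TCP at [0.176, 0.678, 0.214] pointing down, gripper open.
Joint ranges: [-2.77, 2.77], [-0.74, 2.19], [0, 2.66], [-1.06, 4.2], [0.31, 2.87], [-3.08, 3.08]. Speed limits (rad/s): [1.89, 1.89, 2.39, 3.14, 3.14, 3.14].

INTERFACE

Orientations are given as a unit quaternion [w, x, y, z].
In Python, from bench import get_state, vision, job gives the robot as it stands.
- The arm moves only by the tool drive_tool, never from a script. Its argument "deltas" is a list that holds one entry, the list of rows, each a list of 7 numbers: the shift along the tool's x, y, z in cm, then the turn, a rotation vector about the tool's x, y, z in degrees, then the closure, from 0 (fully open) to 1 (shut). A call has 1 to 8 rows; each row is the pose to reach, as a shift and turn from the pose commanded when the call began, along the tool's axes at that moment; what a row does not reach only later rows make up. A row lasts 1/10 s, in which the tool goes at most 50 mm and 8.59 degrees, less where a joint would pass 70% of its speed; a pose out of reach is approached as far as the arm can. A call with a gripper value outside its range is refused whole. The fingers move at their own pace and stop on an object; the grip force is fixed at half the most. Time passes only in rows, so rows that repeat a pose let the fingers close. It gives the time, the measured TCP pose, the force, the opening and the grip force at its end, in the units of the state.
- get_state(): the state, without advancing time (a new reading comes with each control period).
- vision.read_camera(name): name is "side" or "top" or "wrist"; returns (picture, depth): 384x512x3 uint8, blue, green, red; 384x512 float32, m along the optical axis (not along the pixel's ray), 0 where there is no reading.
- vision.camera_params(name): a dict with "vertical_fov" (degrees; the focal length in pixels is half the picture's height over the tangent of half this angle, whatever the lens; pixels are square), "cx", "cy" (the principal point, pixels), "pose" (4x4, takes a point from camera to world coordinates); the wrist camera has in their place "hand_eye" (4x4, takes a point from camera to tool coordinates, whose origin is the TCP and whose axes are the flange's). Camera axes: x right, y up, looking along -z (the intrinsics and any distortion apply to the point x, -y, -z); pixel columns grow to the right and rows downward; lengths in m; the calibration is good to about 2 mm. A picture is of the moment at which its call begins: read the wrist's pose just before it. camera_params takes no time and is no camera call.
- job.finish_job(): hands the job in; it is judged then, once.
The state is a dict: "time_s": time; "joint_positions": joint angles; "qvel": joint speeds; "tau": joint torques, N m; "tcp_pos": TCP position; "tool_rot": TCP orientation; "wrist_force": force on the tool from outside, world axes, zero at the start; "moment": the same for the moment, N m; "opening": opening from 0.0 (shut) to 1.0 (fully open); "grasp_force": force on a finger pad.
Only numpy, scipy, OpenCV 4.12 (cv2) and the standard library are available. Lean on these libraries where they do the work, as an engineer would, in place of code of your own. Each camera call takes 0.05 s, during which the arm holds its last target. There are 200 camera calls.

TASK

Tidy the workbench: put each of the four chrome sockets back in the tray, standing upright on the floor of the cup of its own colour. The two black impact sockets belong to another set: leave them standing where they are.

Things in the scene. Friction and masses are not known exactly. Their poses are not given: they have to be found in the camera images.
- socket_red_center (a point): bright chrome (silver-grey) deep socket with a red band round its side near the top and a red ring inside a silver rim on its top face: a cylinder 30 mm in diameter and 80 mm tall, standing upright on the bench; about 0.18 kg. The point is at its centre, half-way up (40 mm above its foot); z is its axis, up. To be moved.
- socket_yellow_center (a point): bright chrome (silver-grey) deep socket with a yellow band round its side near the top and a yellow ring inside a silver rim on its top face: a cylinder 33 mm in diameter and 80 mm tall, standing upright on the bench; about 0.21 kg. The point is at its centre, half-way up (40 mm above its foot); z is its axis, up. To be moved.
- socket_green_center (a point): bright chrome (silver-grey) deep socket with a green band round its side near the top and a green ring inside a silver rim on its top face: a cylinder 36 mm in diameter and 80 mm tall, standing upright on the bench; about 0.25 kg. The point is at its centre, half-way up (40 mm above its foot); z is its axis, up. To be moved.
- socket_blue_center (a point): bright chrome (silver-grey) deep socket with a blue band round its side near the top and a blue ring inside a silver rim on its top face: a cylinder 39 mm in diameter and 80 mm tall, standing upright on the bench; about 0.29 kg. The point is at its centre, half-way up (40 mm above its foot); z is its axis, up. To be moved.
- cup_red: red square open cup, 64 mm wide outside, 56 mm inside, 18 mm tall, floor 4 mm thick: one of four in a row (68 mm pitch, any order), fixed in a dark tray (80 x 286 mm, rim 18 mm above the bench) that cannot move. Origin: centre of its underside, 4 mm above the bench; inner floor 4 mm and rim 18 mm above the origin. y runs along the row, x across it, z up.
- cup_yellow: yellow square open cup, 64 mm wide outside, 56 mm inside, 18 mm tall, floor 4 mm thick: one of four in a row (68 mm pitch, any order), fixed in a dark tray (80 x 286 mm, rim 18 mm above the bench) that cannot move. Origin: centre of its underside, 4 mm above the bench; inner floor 4 mm and rim 18 mm above the origin. y runs along the row, x across it, z up.
- cup_green: green square open cup, 64 mm wide outside, 56 mm inside, 18 mm tall, floor 4 mm thick: one of four in a row (68 mm pitch, any order), fixed in a dark tray (80 x 286 mm, rim 18 mm above the bench) that cannot move. Origin: centre of its underside, 4 mm above the bench; inner floor 4 mm and rim 18 mm above the origin. y runs along the row, x across it, z up.
- cup_blue: blue square open cup, 64 mm wide outside, 56 mm inside, 18 mm tall, floor 4 mm thick: one of four in a row (68 mm pitch, any order), fixed in a dark tray (80 x 286 mm, rim 18 mm above the bench) that cannot move. Origin: centre of its underside, 4 mm above the bench; inner floor 4 mm and rim 18 mm above the origin. y runs along the row, x across it, z up.
- impact_red_center (a point): look-alike: matt black impact socket with a red band and a red ring inside a black rim on its top face, a cylinder 30 mm in diameter and 80 mm tall, standing upright on the bench. The point is at its centre, half-way up. Not part of the set: leave it standing where it is.
- impact_blue_center (a point): look-alike: matt black impact socket with a blue band and a blue ring inside a black rim on its top face, a cylinder 39 mm in diameter and 80 mm tall, standing upright on the bench. The point is at its centre, half-way up. Not part of the set: leave it standing where it is.

How it is judged:
At the end, for the whole second after the job is handed in: Each chrome socket stands upright (within 0.12 rad), at rest, on the floor of the cup of its own colour (axis within 24 mm of the cup centre, own centre 40 to 48 mm above the cup origin); both black sockets stand upright within 20 mm of where they started (horizontal distance between socket_red_center and cup_red below 0.024 m and z of socket_red_center in the frame of cup_red between 0.04 and 0.048 m and angle between each of socket_red_center, socket_yellow_center, socket_green_center, socket_blue_center, impact_red_center, impact_blue_center's own z axis and vertical below 0.12 rad and linear speed of each of socket_red, socket_yellow, socket_green, socket_blue below 0.02 m/s and horizontal distance between socket_yellow_center and cup_yellow below 0.024 m and z of socket_yellow_center in the frame of cup_yellow between 0.04 and 0.048 m and horizontal distance between socket_green_center and cup_green below 0.024 m and z of socket_green_center in the frame of cup_green between 0.04 and 0.048 m and horizontal distance between socket_blue_center and cup_blue below 0.024 m and z of socket_blue_center in the frame of cup_blue between 0.04 and 0.048 m and distance of each of impact_red_center, impact_blue_center from where it was at the start of the episode below 0.02 m); the robot touches nothing.
It fails at once if the black impact socket with the red band is carried off or knocked over (distance of impact_red_center from where it was at the start of the episode above 0.03 m or angle between impact_red_center's own z axis and vertical above 0.5 rad).
It fails at once if the black impact socket with the blue band is carried off or knocked over (distance of impact_blue_center from where it was at the start of the episode above 0.03 m or angle between impact_blue_center's own z axis and vertical above 0.5 rad).
It also fails if it takes over 109 s, if anything falls off the work surface, if the arm or the gripper's body presses on something with over 40 N, if the wrist force passes 120 N, or if a joint passes its speed limit or range.

## Working session

There is one attempt and no reset: what is moved stays moved. The work goes in short steps, Python scripts to look and compute and a tool call to move; the robot and the scene stay as the last step left them, time stands still between calls to the robot, and variables do not carry over. Pictures are saved under pics/ and viewed, at most 14 in all, crops included, and the job is handed in when it is done.

Besides the shell and the picture viewer there is one more tool, called after "Call:" as name(argument=value, ...), one argument or row to a line, values as JSON. drive_tool: Moves the arm, as the interface text tells. Its arguments: {"type":"object","properties":{"deltas":{"type":"array"}},"required":["deltas"]}

```bash
mkdir -p pics; python3 - <<'E'
from bench import get_state, vision
import cv2,numpy as np
s=get_state(); print(s['time_s'],s['tcp_pos'],s['tool_rot'],s['opening'],s['wrist_force'])
for n in("top","side"):
    im,d=vision.read_camera(n); cv2.imwrite(f"pics/{n}0.png",im); np.save(f"pics/{n}0.npy",d); cv2.imwrite(f"pics/{n}0.png",im)
for n in("top","side","wrist"): 
    print(n,vision.camera_params(n))
E
```

```text
0.0 [0.17565436 0.67721939 0.21328717] [-6.94394779e-05  1.26538996e-01  9.91961500e-01 -5.10763654e-04] 1.0005108178644766 [ 0.15829593  0.10897754 -0.40101456]
top {'vertical_fov': 44.97260583907787, 'cx': 262.3090333320213, 'cy': 187.75002390143624, 'pose': array([[ 0.00798365,  0.99320293, -0.11612148,  0.41503359],
       [-0.99990219,  0.0065956 , -0.01233283,  0.00141317],
       [-0.01148312,  0.11620858,  0.99315845,  1.2381345 ],
       [ 0.        ,  0.        ,  0.        ,  1.        ]])}
side {'vertical_fov': 47.59967402027453, 'cx': 259.7995479285611, 'cy': 189.59929855268186, 'pose': array([[-0.98011542,  0.1106304 , -0.16472609,  0.38976633],
       [-0.19745596, -0.46168954,  0.86478547,  0.89305543],
       [ 0.01961925,  0.88011572,  0.47435367,  0.54698972],
       [ 0.        ,  0.        ,  0.        ,  1.        ]])}
wrist {'vertical_fov': 67.83620061002289, 'cx': 258.4894300250089, 'cy': 190.15808863943562, 'hand_eye': array([[-4.63984234e-04,  9.67946908e-01,  2.51154470e-01,
         7.05248382e-02],
       [ 9.99999829e-01,  3.60058365e-04,  4.59744053e-04,
         8.99723141e-04],
       [ 3.54577567e-04,  2.51154641e-01, -9.67946910e-01,
        -1.71041887e-01],
       [ 0.00000000e+00,  0.00000000e+00,  0.00000000e+00,
         1.00000000e+00]])}
```

View pics/top0.png

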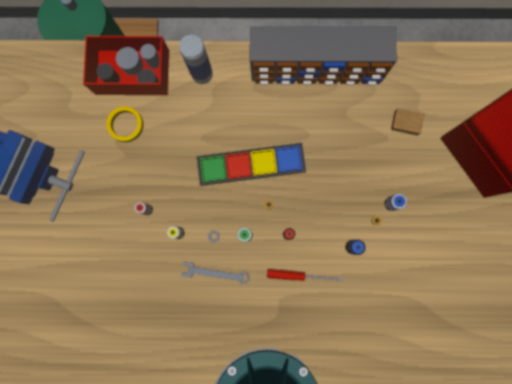

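View pics/side0.png

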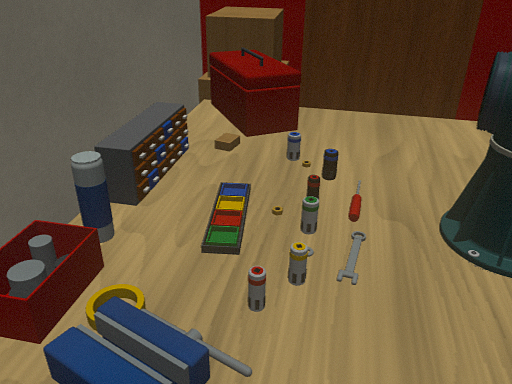

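The top view shows the chrome sockets: red (141,208), yellow (175,232), green (245,235) and blue (398,201). The black sockets are at (289,233) and (357,247). The cups, left to right, are green, red, yellow, blue, at about (213,168) to (290,158). The side view agrees.

```bash
cat > h.py <<'E'
import numpy as np,cv2
from bench import get_state, vision
from scipy.spatial.transform import Rotation as R
def pose(name):
    p=vision.camera_params(name)
    if name!="wrist": return p,p['pose']
    s=get_state(); q=s['tool_rot']; T=np.eye(4); T[:3,:3]=R.from_quat([q[1],q[2],q[3],q[0]]).as_matrix(); T[:3,3]=s['tcp_pos']
    return p,T@p['hand_eye']
def ray(name,u,v,z,pp=None):
    p,T=pp or pose(name); f=192/np.tan(np.radians(p['vertical_fov']/2))
    d=T[:3,:3]@np.array([(u-p['cx'])/f,-(v-p['cy'])/f,-1]); return T[:3,3]+d*(z-T[2,3])/d[2]
def cloud(name,dep,pp=None):
    p,T=pp or pose(name); f=192/np.tan(np.radians(p['vertical_fov']/2))
    v,u=np.mgrid[:384,:512]
    c=np.stack([(u-p['cx'])/f*dep,-(v-p['cy'])/f*dep,-dep],-1)
    return c@T[:3,:3].T+T[:3,3]
HUE={'red':[(0,8),(172,180)],'yellow':[(24,34)],'green':[(50,85)],'blue':[(100,125)]}
def mask(im,c):
    h=cv2.cvtColor(im,cv2.COLOR_BGR2HSV); m=np.zeros(h.shape[:2],np.uint8)
    for a,b in HUE[c]: m|=cv2.inRange(h,(a,90,60),(b,255,255))
    return m
E
python3 - <<'E'
from h import *
im=cv2.imread('pics/top0.png'); d=np.load('pics/top0.npy'); X=cloud('top',d)
for n,u,v in[('red',141,208),('yellow',175,232),('green',245,235),('bred',289,233),('bblue',357,247),('blue',398,201)]:
    s=np.s_[v-16:v+17,u-16:u+17]; P=X[s]; m=(abs(P[...,2]-.08)<.008)&(d[s]>0); vv,uu=np.nonzero(m)
    cu,cv=uu.mean()+u-16,vv.mean()+v-16
    print(n,m.sum(),cu,cv,P[m][:,2].mean(),P[m].mean(0)[:2],ray('top',cu,cv,.08)[:2])
for c,u,v in[('green',213,168),('red',238,165),('yellow',263,162),('blue',290,158)]:
    m=mask(im,c); z=np.zeros_like(m); z[v-20:v+21,u-22:u+23]=m[v-20:v+21,u-22:u+23]
    cs=max(cv2.findContours(z,0,2)[0],key=cv2.contourArea); r=cv2.minAreaRect(cs); print(c,r,ray('top',*r[0],.022)[:2])
E
```

```text
red 118 140.11864406779662 207.22033898305085 0.08045474989225385 [0.49918994 0.32190162] [0.49921857 0.3220334 ]
yellow 142 173.01408450704224 231.79577464788733 0.08125991270660408 [0.43844578 0.23717533] [0.43846435 0.2374351 ]
green 162 244.26543209876542 233.96296296296296 0.08108192872715472 [0.43446373 0.0596791 ] [0.43447341 0.05973237]
bred 112 289.25892857142856 233.30357142857142 0.08093171490822913 [ 0.4369619 -0.0520122] [ 0.43697396 -0.05205647]
bblue 198 357.37373737373736 246.6111111111111 0.08072429022253094 [ 0.40556142 -0.22019181] [ 0.40554326 -0.2203351 ]
blue 201 398.5273631840796 200.7810945273632 0.08067447368063445 [ 0.51988373 -0.3244689 ] [ 0.51993952 -0.32466531]
green ((212.33848571777344, 168.20770263671875), (24.80694580078125, 24.43484115600586), 82.87498474121094) [0.60860765 0.14967657]
red ((237.81539916992188, 165.02308654785156), (26.29536247253418, 24.43484115600586), 82.87498474121094) [0.61758414 0.08207745]
yellow ((263.46923828125, 161.7538299560547), (25.92325782775879, 24.80694580078125), 82.87498474121094) [0.62679443 0.01398705]
blue ((288.89996337890625, 158.29998779296875), (24.890159606933594, 24.607318878173828), 81.8698959350586) [ 0.63650229 -0.05353548]
```

```bash
cat > go.py <<'E'
import sys
from h import *
# usage: go.py x y z [x y z ...]  -> cm in tool axes from the measured pose, yaw of tool y to 7.8 deg
s=get_state(); q=s['tool_rot']; M=R.from_quat([q[1],q[2],q[3],q[0]]); a=np.radians(7.8)
y=np.array([np.cos(a),np.sin(a),0]); z=np.array([0,0,-1.]); G=R.from_matrix(np.stack([np.cross(y,z),y,z],1))
t=np.array(sys.argv[1:],float).reshape(-1,3)
print(s['time_s'],s['tcp_pos'].round(4),'turn',np.degrees((M.inv()*G).as_rotvec()).round(2))
for p in t: print((M.inv().apply(p-s['tcp_pos'])*100).round(2))
E
python3 go.py .4992 .322 .16
```

```text
0.1 [0.1757 0.6773 0.2134] turn [-5.000e-02  3.000e-02  6.766e+01]
[-40.24 -26.26   5.36]
```

Call:
drive_tool(
  deltas=[
    [[-4,-2.6,0.5,0,0,8.5,0],[-8,-5.2,1,0,0,17,0],[-12,-7.8,1.6,0,0,25.5,0],[-16,-10.4,2.1,0,0,34,0],[-20,-13,2.6,0,0,42.5,0],[-24,-15.7,3.2,0,0,51,0],[-28,-18.3,3.7,0,0,59.5,0],[-32,-20.9,4.3,0,0,67.7,0]],
  ],
)

```text
time_s: 0.9
tcp_pos: [0.434, 0.3933, 0.1707]
tool_rot: [-0.0, 0.66, 0.751, -0.0]
wrist_force: [0.9, 0.7, 0.3]
opening: 0.997
grasp_force: 0.0
```

```bash
python3 go.py .4992 .322 .16
```

```text
0.9 [0.434  0.3933 0.1707] turn [-0.    0.   -0.39]
[-7.91  5.55  1.07]
```

Call:
drive_tool(
  deltas=[
    [[-4,2.8,0.5,0,0,-0.4,0],[-7.9,5.5,1,0,0,-0.4,0],[-7.9,5.5,1,0,0,-0.4,0]],
  ],
)

```text
time_s: 1.2
tcp_pos: [0.5007, 0.3205, 0.1602]
tool_rot: [0.0, 0.657, 0.754, -0.0]
wrist_force: [-0.6, -0.2, -0.9]
opening: 1.0
grasp_force: 0.0
```

```bash
python3 - <<'E'
from h import *
pp=pose('wrist'); im,d=vision.read_camera('wrist'); cv2.imwrite('pics/w1.png',im)
X=cloud('wrist',d,pp); m=(abs(X[...,2]-.08)<.006)&(d>0); n,l,st,c=cv2.connectedComponentsWithStats(m.astype(np.uint8))
for i in range(1,n):
    if st[i,4]>100: print(st[i],X[l==i].mean(0), ray('wrist',*c[i],.08,pp))
E
python3 go.py .4992 .322 .036 .6176 .0821 .16
```

```text
[241 176  33  32 817] [0.49893175 0.32505173 0.08033125] [0.49893593 0.3250091  0.08      ]
[176 271  25  11 202] [0.44285126 0.23109897 0.08058298] [0.44273662 0.23073888 0.08      ]
1.25 [0.4993 0.3221 0.1604] turn [-0.05  0.02  0.16]
[-1.000e-02 -0.000e+00  1.244e+01]
[-25.41   8.39   0.04]
```

View pics/w1.png

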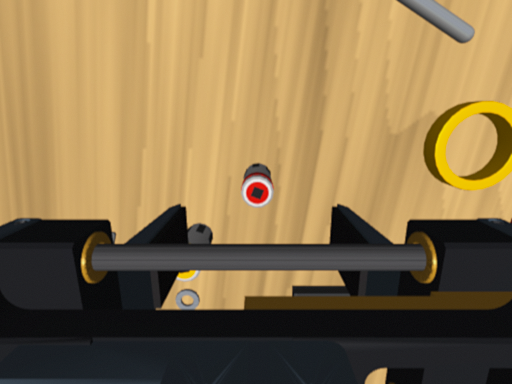

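The wrist view shows the chrome red socket at (257,191), centred between the fingers. Its position agrees with the top view to within 3 mm, so I descend and grip.

Call:
drive_tool(
  deltas=[
    [[0.2,0,4,0,0,0,0],[0.2,0,8,0,0,0,0],[0.2,0,11,0,0,0,0],[0.2,0,12.4,0,0,0,0],[0.2,0,12.4,0,0,0,0],[0.2,0,12.4,0,0,0,1],[0.2,0,12.4,0,0,0,1],[0.2,0,12.4,0,0,0,1]],
  ],
)

```text
time_s: 2.05
tcp_pos: [0.4986, 0.3266, 0.0384]
tool_rot: [0.0, 0.655, 0.756, 0.001]
wrist_force: [-0.1, 0.3, 0.4]
opening: 0.771
grasp_force: 0.0
```

Call:
drive_tool(
  deltas=[
    [[0,0,0,0,0,0,1],[0,0,0,0,0,0,1],[0,0,0,0,0,0,1],[0,0,0,0,0,0,1]],
  ],
)

```text
time_s: 2.45
tcp_pos: [0.498, 0.326, 0.037]
tool_rot: [0.0, 0.655, 0.756, 0.0]
wrist_force: [-0.3, -0.2, -0.2]
opening: 0.416
grasp_force: 0.0
```

Call:
drive_tool(
  deltas=[
    [[0,0,0,0,0,0,1],[0,0,0,0,0,0,1],[0,0,0,0,0,0,1],[0,0,-1,0,0,0,1],[0,0,-4,0,0,0,1],[0,0,-8,0,0,0,1],[0,0,-12.4,0,0,0,1],[0,0,-12.4,0,0,0,1]],
  ],
)

```text
time_s: 3.25
tcp_pos: [0.5005, 0.3277, 0.1672]
tool_rot: [0.001, 0.655, 0.756, 0.004]
wrist_force: [0.6, 0.9, -2.9]
opening: 0.322
grasp_force: 30.0
```

```bash
python3 go.py .6176 .0821 .16
```

```text
3.25 [0.5005 0.3277 0.1672] turn [ 0.44 -0.19  0.36]
[-25.97   8.1    0.69]
```

Call:
drive_tool(
  deltas=[
    [[-3,1,0,0,0,0.2,1],[-7,2.3,0,0,0,0.2,1],[-11.5,3.8,0,0,0,0.2,1],[-16,5.3,0,0,0,0.2,1],[-20,6.6,0,0,0,0.2,1],[-23.5,7.7,0,0,0,0.2,1],[-25.6,8.4,0,0,0,0.2,1],[-25.6,8.4,0,0,0,0.2,1]],
  ],
)

```text
time_s: 4.05
tcp_pos: [0.618, 0.0822, 0.1606]
tool_rot: [-0.0, 0.657, 0.754, -0.0]
wrist_force: [0.9, 0.6, -4.0]
opening: 0.324
grasp_force: 30.0
```

Call:
drive_tool(
  deltas=[
    [[0,0,0,0,0,0,1],[0,0,0,0,0,0,1],[0,0,0,0,0,0,1]],
  ],
)

```text
time_s: 4.35
tcp_pos: [0.6169, 0.0854, 0.1609]
tool_rot: [-0.0, 0.656, 0.755, -0.0]
wrist_force: [-0.3, -0.4, -1.4]
opening: 0.325
grasp_force: 30.0
```

```bash
python3 go.py .6176 .0821 .045
```

```text
4.35 [0.6169 0.0854 0.1609] turn [-0.02 -0.    0.22]
[-0.34  0.02 11.59]
```

Call:
drive_tool(
  deltas=[
    [[-0.2,0,3.5,0,0,0,1],[-0.2,0,7,0,0,0,1],[-0.2,0,9.5,0,0,0,1],[-0.2,0,11,0,0,0,1],[-0.2,0,11.5,0,0,0,1],[-0.2,0,11.5,0,0,0,1],[-0.2,0,11.5,0,0,0,1],[-0.2,0,11.5,0,0,0,1]],
  ],
)

```text
time_s: 5.15
tcp_pos: [0.6183, 0.0828, 0.047]
tool_rot: [0.001, 0.656, 0.754, 0.001]
wrist_force: [-0.7, -0.8, -2.6]
opening: 0.323
grasp_force: 30.0
```

Call:
drive_tool(
  deltas=[
    [[0,0,0,0,0,0,0.5],[0,0,0,0,0,0,0.3],[0,0,0,0,0,0,0],[0,0,0,0,0,0,0],[0,0,-3,0,0,0,0],[0,0,-7,0,0,0,0],[0,0,-11.5,0,0,0,0],[0,0,-11.5,0,0,0,0]],
  ],
)

```text
time_s: 5.95
tcp_pos: [0.6209, 0.0829, 0.1669]
tool_rot: [0.003, 0.656, 0.754, 0.003]
wrist_force: [0.6, 0.2, -0.3]
opening: 0.982
grasp_force: 0.0
```

```bash
cat > top.py <<'E'
import sys
from h import *
pp=pose('wrist'); im,d=vision.read_camera('wrist'); cv2.imwrite(f'pics/{sys.argv[1]}.png',im)
X=cloud('wrist',d,pp); m=(abs(X[...,2]-float(sys.argv[2]))<.006)&(d>0); n,l,st,c=cv2.connectedComponentsWithStats(m.astype(np.uint8))
for i in range(1,n):
    if st[i,4]>100: print(st[i],X[l==i].mean(0).round(4))
E
python3 top.py w2 .088; python3 go.py .4384 .2374 .16
```

```text
[239 182  33  32 805] [0.6187 0.0818 0.0883]
6.0 [0.6195 0.0828 0.164 ] turn [0.3  0.01 0.16]
[ 17.82 -15.79   0.31]
```

View pics/w2.png

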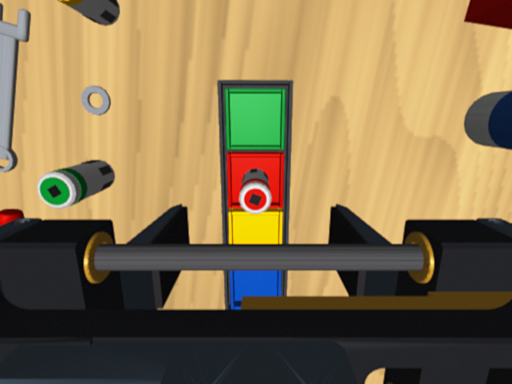

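The wrist view shows red standing in the red cup at (256,197), with its top at 0.088 m as expected. Yellow is next.

Call:
drive_tool(
  deltas=[
    [[3,-2.6,0,0,0,0,0],[6.5,-5.7,0,0,0,0,0],[10,-8.8,0,0,0,0,0],[13.5,-11.8,0,0,0,0,0],[16,-14,0,0,0,0,0],[17.8,-15.7,0,0,0,0,0],[17.8,-15.7,0,0,0,0,0],[17.8,-15.7,0,0,0,0,0]],
  ],
)

```text
time_s: 6.8
tcp_pos: [0.4371, 0.2371, 0.1602]
tool_rot: [-0.0, 0.656, 0.755, -0.0]
wrist_force: [-0.1, -0.8, 0.5]
opening: 0.999
grasp_force: 0.0
```

```bash
python3 top.py w3 .08; python3 go.py .4384 .2374 .036
```

```text
[243 176  35  36 974] [0.4382 0.2401 0.0804]
6.85 [0.4377 0.2369 0.1604] turn [-0.03  0.02  0.17]
[ 0.04  0.09 12.44]
```

Call:
drive_tool(
  deltas=[
    [[0.2,0,4,0,0,0,0],[0.2,0,8,0,0,0,0],[0.2,0,11,0,0,0,0],[0.2,0,12.4,0,0,0,0],[0.2,0,12.4,0,0,0,0],[0.2,0,12.4,0,0,0,1],[0.2,0,12.4,0,0,0,1],[0.2,0,12.4,0,0,0,1]],
  ],
)

```text
time_s: 7.65
tcp_pos: [0.4381, 0.2395, 0.0382]
tool_rot: [0.0, 0.656, 0.754, 0.001]
wrist_force: [-0.5, -0.2, -1.3]
opening: 0.768
grasp_force: 0.0
```

Call:
drive_tool(
  deltas=[
    [[0,0,0,0,0,0,1],[0,0,0,0,0,0,1],[0,0,0,0,0,0,1],[0,0,0,0,0,0,1],[0,0,0,0,0,0,1],[0,0,0,0,0,0,1],[0,0,0,0,0,0,1]],
  ],
)

```text
time_s: 8.35
tcp_pos: [0.4373, 0.2391, 0.037]
tool_rot: [-0.0, 0.656, 0.754, -0.0]
wrist_force: [-0.5, 0.3, 2.2]
opening: 0.356
grasp_force: 30.0
```

Call:
drive_tool(
  deltas=[
    [[0,0,-1,0,0,0,1],[0,0,-4,0,0,0,1],[0,0,-8,0,0,0,1],[0,0,-11.5,0,0,0,1],[0,0,-12.4,0,0,0,1],[0,0,-12.4,0,0,0,1]],
  ],
)

```text
time_s: 8.95
tcp_pos: [0.4379, 0.2394, 0.1623]
tool_rot: [0.001, 0.656, 0.754, 0.001]
wrist_force: [0.1, 0.0, -2.2]
opening: 0.354
grasp_force: 30.0
```

```bash
python3 go.py .6268 .0140 .16
```

```text
8.95 [0.4379 0.2394 0.1623] turn [ 0.16 -0.05  0.16]
[-24.94  15.59   0.25]
```

Call:
drive_tool(
  deltas=[
    [[-3,1.9,0,0,0,0.2,1],[-7,4.4,0,0,0,0.2,1],[-11,6.9,0,0,0,0.2,1],[-15,9.4,0,0,0,0.2,1],[-19,11.9,0,0,0,0.2,1],[-22.5,14.1,0,0,0,0.2,1],[-24.8,15.6,0,0,0,0.2,1],[-24.8,15.6,0,0,0,0.2,1]],
  ],
)

```text
time_s: 9.75
tcp_pos: [0.627, 0.0127, 0.1586]
tool_rot: [-0.001, 0.659, 0.753, -0.001]
wrist_force: [-0.8, 0.6, -2.1]
opening: 0.359
grasp_force: 30.0
```

Call:
drive_tool(
  deltas=[
    [[0,0,0,0,0,0,1],[0,0,0,0,0,0,1],[0,0,0,0,0,0,1]],
  ],
)

```text
time_s: 10.05
tcp_pos: [0.6252, 0.0159, 0.1603]
tool_rot: [-0.0, 0.657, 0.754, -0.0]
wrist_force: [-0.5, -1.4, -2.5]
opening: 0.353
grasp_force: 30.0
```

```bash
python3 go.py .6268 .0140 .045
```

```text
10.05 [0.6252 0.0159 0.1603] turn [-0.06 -0.01  0.01]
[-0.21  0.14 11.53]
```

Call:
drive_tool(
  deltas=[
    [[-0.2,0.1,3.5,0,0,0,1],[-0.2,0.1,7,0,0,0,1],[-0.2,0.1,9.5,0,0,0,1],[-0.2,0.1,11,0,0,0,1],[-0.2,0.1,11.5,0,0,0,1],[-0.2,0.1,11.5,0,0,0,1],[-0.2,0.1,11.5,0,0,0,1],[-0.2,0.1,11.5,0,0,0,1]],
  ],
)

```text
time_s: 10.85
tcp_pos: [0.628, 0.0134, 0.0469]
tool_rot: [0.001, 0.658, 0.753, 0.001]
wrist_force: [-0.3, 0.3, -2.4]
opening: 0.353
grasp_force: 30.0
```

Call:
drive_tool(
  deltas=[
    [[0,0,0,0,0,0,0.5],[0,0,0,0,0,0,0.3],[0,0,0,0,0,0,0],[0,0,0,0,0,0,0],[0,0,-3,0,0,0,0],[0,0,-7,0,0,0,0],[0,0,-11.5,0,0,0,0],[0,0,-11.5,0,0,0,0]],
  ],
)

```text
time_s: 11.65
tcp_pos: [0.6306, 0.0132, 0.1669]
tool_rot: [0.003, 0.658, 0.753, 0.003]
wrist_force: [0.3, -0.5, -0.7]
opening: 0.99
grasp_force: 0.0
```

```bash
python3 top.py w4 .088; python3 go.py .4345 .061 .16
```

```text
[238 102  34  36 960] [0.6189 0.0808 0.0885]
[238 178  35  36 977] [0.6282 0.0142 0.0884]
[482 189  30  30 379] [0.8497 0.0363 0.0878]
11.7 [0.6291 0.0132 0.164 ] turn [ 0.3   0.05 -0.04]
[  7.36 -18.64   0.3 ]
```

Call:
drive_tool(
  deltas=[
    [[1.3,-3.3,0,0,0,0,0],[2.7,-7,0,0,0,0,0],[4.3,-11,0,0,0,0,0],[5.8,-14.7,0,0,0,0,0],[6.8,-17.2,0,0,0,0,0],[7.3,-18.5,0,0,0,0,0],[7.3,-18.5,0,0,0,0,0],[7.3,-18.5,0,0,0,0,0]],
  ],
)

```text
time_s: 12.5
tcp_pos: [0.4353, 0.0605, 0.161]
tool_rot: [0.0, 0.658, 0.753, 0.0]
wrist_force: [0.5, -0.3, -0.4]
opening: 1.0
grasp_force: 0.0
```

```bash
python3 top.py w5 .08; python3 go.py .4345 .061 .036
```

```text
[ 238  176   39   38 1145] [0.434  0.062  0.0805]
[437 184  31  32 323] [0.6076 0.0836 0.08  ]
[231 286  29  24 393] [ 0.4334 -0.0457  0.0796]
12.55 [0.4355 0.0605 0.161 ] turn [ 0.04  0.   -0.05]
[ 0.06 -0.1  12.5 ]
```

Call:
drive_tool(
  deltas=[
    [[0.1,-0.1,4,0,0,0,0],[0.1,-0.1,8,0,0,0,0],[0.1,-0.1,11,0,0,0,0],[0.1,-0.1,12.4,0,0,0,0],[0.1,-0.1,12.4,0,0,0,0],[0.1,-0.1,12.4,0,0,0,1],[0.1,-0.1,12.4,0,0,0,1],[0.1,-0.1,12.4,0,0,0,1]],
  ],
)

```text
time_s: 13.35
tcp_pos: [0.434, 0.0615, 0.0379]
tool_rot: [0.001, 0.658, 0.753, 0.001]
wrist_force: [-0.9, -0.2, 0.3]
opening: 0.771
grasp_force: 0.0
```

Call:
drive_tool(
  deltas=[
    [[0,0,0,0,0,0,1],[0,0,0,0,0,0,1],[0,0,0,0,0,0,1],[0,0,0,0,0,0,1],[0,0,0,0,0,0,1],[0,0,0,0,0,0,1],[0,0,0,0,0,0,1]],
  ],
)

```text
time_s: 14.05
tcp_pos: [0.4331, 0.0615, 0.037]
tool_rot: [0.0, 0.658, 0.753, 0.0]
wrist_force: [-0.7, 0.6, 2.5]
opening: 0.387
grasp_force: 30.0
```

Call:
drive_tool(
  deltas=[
    [[0,0,-1,0,0,0,1],[0,0,-4,0,0,0,1],[0,0,-8,0,0,0,1],[0,0,-11.5,0,0,0,1],[0,0,-12.4,0,0,0,1],[0,0,-12.4,0,0,0,1]],
  ],
)

```text
time_s: 14.65
tcp_pos: [0.4336, 0.0615, 0.1621]
tool_rot: [0.001, 0.658, 0.753, 0.001]
wrist_force: [0.9, 0.3, -3.1]
opening: 0.39
grasp_force: 30.0
```

```bash
python3 go.py .6090 .1497 .16
```

```text
14.65 [0.4336 0.0615 0.1621] turn [ 0.16  0.01 -0.04]
[ 6.37 18.57  0.26]
```

Call:
drive_tool(
  deltas=[
    [[0.9,2.6,0,0,0,0,1],[2,5.9,0,0,0,0,1],[3.3,9.6,0,0,0,0,1],[4.5,13.2,0,0,0,0,1],[5.5,16,0,0,0,0,1],[6.1,17.8,0,0,0,0,1],[6.4,18.5,0,0,0,0,1],[6.4,18.5,0,0,0,0,1]],
  ],
)

```text
time_s: 15.45
tcp_pos: [0.6071, 0.1499, 0.159]
tool_rot: [-0.001, 0.658, 0.753, -0.001]
wrist_force: [0.5, 0.3, -2.8]
opening: 0.387
grasp_force: 30.0
```

Call:
drive_tool(
  deltas=[
    [[0,0,0,0,0,0,1],[0,0,0,0,0,0,1],[0,0,0,0,0,0,1]],
  ],
)

```text
time_s: 15.75
tcp_pos: [0.6071, 0.1495, 0.161]
tool_rot: [-0.0, 0.658, 0.753, -0.0]
wrist_force: [-0.0, 0.9, -1.9]
opening: 0.382
grasp_force: 30.0
```

```bash
python3 go.py .6090 .1497 .045
```

```text
15.75 [0.6071 0.1495 0.161 ] turn [-0.01  0.   -0.05]
[-1.00e-02  1.90e-01  1.16e+01]
```

Call:
drive_tool(
  deltas=[
    [[0,0.2,3.5,0,0,0,1],[0,0.2,7,0,0,0,1],[0,0.2,9.5,0,0,0,1],[0,0.2,11,0,0,0,1],[0,0.2,11.5,0,0,0,1],[0,0.2,11.5,0,0,0,1],[0,0.2,11.5,0,0,0,1],[0,0.2,11.5,0,0,0,1]],
  ],
)

```text
time_s: 16.55
tcp_pos: [0.6104, 0.1503, 0.047]
tool_rot: [0.001, 0.658, 0.753, 0.001]
wrist_force: [-0.4, -0.0, -1.5]
opening: 0.39
grasp_force: 30.0
```

Call:
drive_tool(
  deltas=[
    [[0,0,0,0,0,0,0.5],[0,0,0,0,0,0,0.3],[0,0,0,0,0,0,0],[0,0,0,0,0,0,0],[0,0,-3,0,0,0,0],[0,0,-7,0,0,0,0],[0,0,-11.5,0,0,0,0],[0,0,-11.5,0,0,0,0]],
  ],
)

```text
time_s: 17.35
tcp_pos: [0.6129, 0.1508, 0.1669]
tool_rot: [0.003, 0.658, 0.753, 0.003]
wrist_force: [-0.3, 1.0, -0.1]
opening: 1.001
grasp_force: 0.0
```

```bash
python3 top.py w6 .088; python3 go.py .5199 -.3240 .16
```

```text
[ 236  178   39   39 1159] [0.6105 0.1507 0.0884]
[240 271  29   9 186] [0.6198 0.0728 0.0885]
17.4 [0.6115 0.1505 0.164 ] turn [ 0.3  -0.02 -0.04]
[-45.78 -15.48   0.3 ]
```

Call:
drive_tool(
  deltas=[
    [[-3,-1,0,0,0,0,0],[-7,-2.4,0,0,0,0,0],[-11.5,-3.9,0,0,0,0,0],[-16,-5.4,0,0,0,0,0],[-20.5,-6.9,0,0,0,0,0],[-25,-8.4,0,0,0,0,0],[-29.5,-9.9,0,0,0,0,0],[-34,-11.4,0,0,0,0,0]],
  ],
)

```text
time_s: 18.2
tcp_pos: [0.5413, -0.2037, 0.1597]
tool_rot: [-0.001, 0.658, 0.753, -0.0]
wrist_force: [0.9, -0.7, -0.3]
opening: 1.003
grasp_force: 0.0
```

Call:
drive_tool(
  deltas=[
    [[-4,-1.4,0,0,0,0,0],[-8,-2.7,0,0,0,0,0],[-10.5,-3.5,0,0,0,0,0],[-11.8,-4,0,0,0,0,0],[-11.8,-4,0,0,0,0,0],[-11.8,-4,0,0,0,0,0]],
  ],
)

```text
time_s: 18.8
tcp_pos: [0.5188, -0.3235, 0.1603]
tool_rot: [-0.001, 0.658, 0.753, 0.0]
wrist_force: [0.3, -0.4, -0.2]
opening: 1.0
grasp_force: 0.0
```

```bash
python3 top.py w7 .08; python3 go.py .5199 -.324 .036
```

```text
[ 114   33   50   51 1953] [ 0.4069 -0.2208  0.0804]
[ 239  177   42   41 1347] [ 0.5202 -0.3241  0.0805]
18.85 [ 0.519  -0.3233  0.1605] turn [-0.03 -0.04 -0.  ]
[-0.1   0.09 12.45]
```

View pics/w7.png

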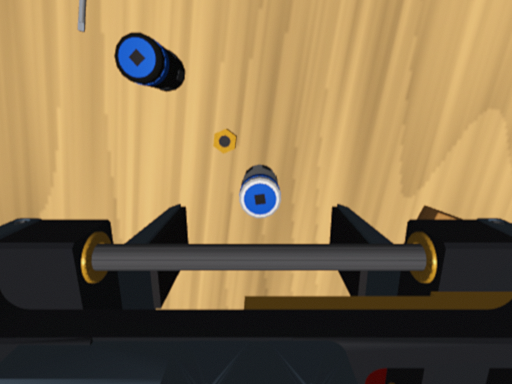

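The chrome blue socket, with its white rim, sits at (260,198) between the fingers. The black one is well clear at (137,58).

Call:
drive_tool(
  deltas=[
    [[-0.1,0.1,4,0,0,0,0],[-0.1,0.1,8,0,0,0,0],[-0.1,0.1,11,0,0,0,0],[-0.1,0.1,12.4,0,0,0,0],[-0.1,0.1,12.4,0,0,0,0],[-0.1,0.1,12.4,0,0,0,1],[-0.1,0.1,12.4,0,0,0,1],[-0.1,0.1,12.4,0,0,0,1]],
  ],
)

```text
time_s: 19.65
tcp_pos: [0.5209, -0.3258, 0.0384]
tool_rot: [0.001, 0.658, 0.753, 0.0]
wrist_force: [-0.6, 0.1, -0.7]
opening: 0.768
grasp_force: 0.0
```

Call:
drive_tool(
  deltas=[
    [[0,0,0,0,0,0,1],[0,0,0,0,0,0,1],[0,0,0,0,0,0,1],[0,0,0,0,0,0,1],[0,0,0,0,0,0,1],[0,0,0,0,0,0,1],[0,0,0,0,0,0,1]],
  ],
)

```text
time_s: 20.35
tcp_pos: [0.5201, -0.3253, 0.037]
tool_rot: [-0.0, 0.658, 0.753, -0.0]
wrist_force: [-1.6, -0.6, 3.7]
opening: 0.422
grasp_force: 30.0
```

Call:
drive_tool(
  deltas=[
    [[0,0,-1,0,0,0,1],[0,0,-4,0,0,0,1],[0,0,-8,0,0,0,1],[0,0,-11.5,0,0,0,1],[0,0,-12.4,0,0,0,1],[0,0,-12.4,0,0,0,1]],
  ],
)

```text
time_s: 20.95
tcp_pos: [0.5206, -0.3256, 0.1623]
tool_rot: [0.001, 0.658, 0.753, 0.0]
wrist_force: [0.4, -0.8, -2.8]
opening: 0.422
grasp_force: 30.0
```

```bash
python3 go.py .6368 -.0535 .16
```

```text
20.95 [ 0.5206 -0.3256  0.1623] turn [ 0.11  0.1  -0.04]
[25.4  15.19  0.22]
```

Call:
drive_tool(
  deltas=[
    [[3,1.8,0,0,0,0,1],[7,4.2,0,0,0,0,1],[11,6.6,0,0,0,0,1],[15,9,0,0,0,0,1],[19,11.4,0,0,0,0,1],[22.5,13.5,0,0,0,0,1],[25.3,15.2,0,0,0,0,1],[25.3,15.2,0,0,0,0,1]],
  ],
)

```text
time_s: 21.75
tcp_pos: [0.6366, -0.0508, 0.1587]
tool_rot: [-0.001, 0.657, 0.754, -0.0]
wrist_force: [-0.2, -0.7, -3.6]
opening: 0.424
grasp_force: 30.0
```

Call:
drive_tool(
  deltas=[
    [[0,0,0,0,0,0,1],[0,0,0,0,0,0,1],[0,0,0,0,0,0,1],[0,0,0,0,0,0,1],[0,0,0,0,0,0,1]],
  ],
)

```text
time_s: 22.25
tcp_pos: [0.6364, -0.0547, 0.1609]
tool_rot: [0.0, 0.658, 0.753, -0.0]
wrist_force: [0.7, -0.7, -2.7]
opening: 0.422
grasp_force: 30.0
```

```bash
python3 go.py .6368 -.0535 .045
```

```text
22.25 [ 0.6364 -0.0547  0.1609] turn [-0.    0.   -0.09]
[ 0.11  0.06 11.59]
```

Call:
drive_tool(
  deltas=[
    [[0.1,0,3.5,0,0,0,1],[0.1,0,7,0,0,0,1],[0.1,0,9,0,0,0,1],[0.1,0,10.5,0,0,0,1],[0.1,0,11.2,0,0,0,1],[0.1,0,11.5,0,0,0,1],[0.1,0,11.5,0,0,0,1],[0.1,0,11.5,0,0,0,1]],
  ],
)

```text
time_s: 23.05
tcp_pos: [0.6371, -0.0532, 0.0469]
tool_rot: [0.001, 0.658, 0.753, 0.0]
wrist_force: [-0.2, -0.2, -2.9]
opening: 0.42
grasp_force: 30.0
```

Call:
drive_tool(
  deltas=[
    [[0,0,0,0,0,0,0.5],[0,0,0,0,0,0,0.3],[0,0,0,0,0,0,0],[0,0,0,0,0,0,0],[0,0,-3,0,0,0,0],[0,0,-7,0,0,0,0],[0,0,-11.5,0,0,0,0],[0,0,-11.5,0,0,0,0]],
  ],
)

```text
time_s: 23.85
tcp_pos: [0.6396, -0.0535, 0.167]
tool_rot: [0.003, 0.658, 0.753, 0.002]
wrist_force: [1.0, 0.1, 0.3]
opening: 1.0
grasp_force: 0.0
```

Call:
drive_tool(
  deltas=[
    [[-4,0,-1,0,0,0,0],[-8,0,-2,0,0,0,0],[-12,0,-3,0,0,0,0],[-16,0,-4,0,0,0,0],[-20,0,-4,0,0,0,0],[-24,0,-4,0,0,0,0],[-24,0,-4,0,0,0,0],[-24,0,-4,0,0,0,0]],
  ],
)

```text
time_s: 24.65
tcp_pos: [0.6684, -0.2915, 0.2]
tool_rot: [-0.0, 0.658, 0.753, -0.0]
wrist_force: [0.4, 0.2, -0.2]
opening: 1.004
grasp_force: 0.0
```

```bash
python3 - <<'E'
from h import *
for n in('top','side'):
    im,d=vision.read_camera(n); cv2.imwrite(f'pics/{n}9.png',im)
    if n=='top':
        X=cloud('top',d)
        for lo,hi in((.074,.084),(.084,.094)):
            m=(X[...,2]>lo)&(X[...,2]<hi)&(d>0)&(X[...,0]<.7)&(abs(X[...,1])<.37)
            k,l,st,c=cv2.connectedComponentsWithStats(m.astype(np.uint8))
            for i in range(1,k):
                if 80<st[i,4]<400: print(lo,st[i],X[l==i].mean(0).round(4))
E
```

```text
0.074 [284 228  12  12 103] [ 0.4373 -0.052   0.0803]
0.084 [283 146  15  15 177] [ 0.6372 -0.0538  0.0892]
0.084 [258 151  13  13 131] [0.6282 0.0119 0.0889]
0.084 [232 155  11  12 103] [0.6181 0.0797 0.0893]
0.084 [203 157  14  14 153] [0.6105 0.1485 0.0891]
```

View pics/top9.png

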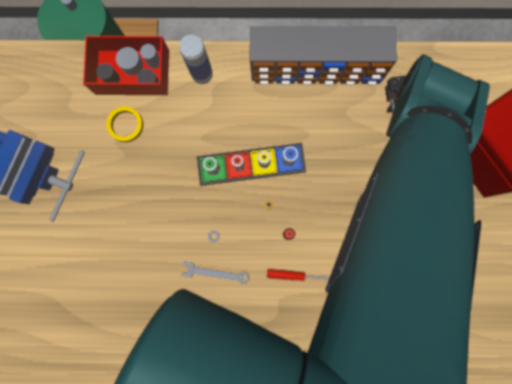

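View pics/side9.png

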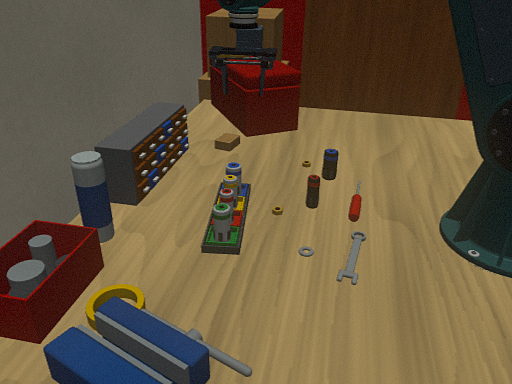

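The top view shows all four sockets in their own cups, from (210,165) to (290,153), with tops at 0.089 m. The side view shows both black sockets upright in place at (313,190) and (330,163), and the gripper clear of everything.

```bash
python3 -c "
from bench import job; print(job.finish_job())"
```

```text
the job is handed in; nothing more can be done
None
```

I put all four chrome sockets upright in the cups of their own colours, left both black impact sockets standing where they were, and handed the job in at about 25 s; no verdict came back.

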